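# Weigh a glue stick on the beam scale and sort it

## Task

Find out by weighing whether the glue stick lying on the sheet of paper is full or used up: lay it along the scale's cradle, slide it outward gently until it presses the sprung bumper in a little, then let go and see which way the beam tips. If the cradle sinks the stick is full and goes flat into the rectangular tray; if the cradle rises it is used up and goes flat into the round tub. Leave the other glue stick and the things on the desk where they are.

Things in the scene. Friction and masses are not known exactly. Their poses are not given: they have to be found in the camera images.
- stick_a_mid (a point): centre of a square white glue stick with round black cap at one end and thin black foot at the other, 100 mm long, 28 mm wide and high, lying on its side (point 14 mm above its underside); x along its length towards the cap, z up. About 62 g if full, 25 g if used up (10% either way); the two sticks look alike and either may be the full one.
- stick_b_mid (a point): centre of a square white glue stick with round black cap at one end and thin black foot at the other, 100 mm long, 28 mm wide and high, lying on its side (point 14 mm above its underside); x along its length towards the cap, z up. About 62 g if full, 25 g if used up (10% either way); the two sticks look alike and either may be the full one.
- sheet: white sheet of paper, 150 x 210 mm, flat on the desk, origin at its centre. The stick lying on it (centre within 45 mm of the sheet's centre) is the one to weigh; the other stick lies more than 100 mm away.
- scale: beam scale, fixed to the desk, 110 x 200 mm base plate 16 mm high. Origin on the desk right under the pivot, z up; the beam runs along its y axis, cradle on the -y side, brass counterweight on the +y side out to y = +105 mm. The pivot is 105 mm above the desk between two cheeks 119 mm high, reaching 13 mm either way along y and 25 mm along x.
- cradle (a point): set-down spot fixed to the scale (same axes): middle of the cradle's top when the beam is level, 89 mm above the desk, 88 mm from the pivot. The cradle is a bare metal deck along y, 20 mm wide (narrower than a stick, so fingers pass down both sides), 7 mm thick, ending 65 mm inward (+y) and 67 mm outward (-y) of here. A stick centred here is clear of cheeks and bumper.
- stop_rail (a point): middle of the rail that carries the stop and bumper, fixed to the scale. The bumper is a 16 mm rubber disc at stick height facing +y; its face is clamped anywhere from 69 to 94 mm outward (-y) of the set-down spot, not measured: feel for it. Its spring gives 1.5 N per mm over 7 mm, then is solid; more than 12 N is too hard, 3 to 6 N is right, and it pushes the stick back as it is let go.
- beam (a joint): tilt of the beam, rad; 0 level, + when the cradle (-y) end is down, stops at -0.12 and +0.12. Empty, or with a used-up stick, it rests at -0.12 (cradle up); with a full stick it rests at +0.12. It gives way to about 0.5 N on the cradle and settles within 1 s.
- tray_in (a point): rectangular plywood tray, fixed; the point is the centre of its inner floor, 4 mm or so above the desk; outside 170 mm along its x, 140 mm along its y, walls 4 mm thick, 28 mm high above the desk. For full sticks.
- tub_in (a point): round grey tub, fixed; the point is the centre of its inner floor, 4 mm above the desk; inside about 158 mm across, rim 35 mm above the desk. For used-up sticks.
- cup: white paper-like cup, 72 mm across, 85 mm high, origin under its centre. Leave alone.
- tape: roll of tape lying flat, 90 mm across, 24 mm high, origin under its centre. Leave alone.
- cardbox: small cardboard box 70 x 100 x 30 mm, origin under its centre. Leave alone.
There are look-alikes about, which are no part of the job. Of the things that look like the part that bears tub_in, take the one that is nearest to the robot's base at the start.

How it is judged:
On the way, in this order (a step that is already met when the one before it is completed fails the run):
1. the stick lies on the cradle and presses the bumper with more than 2 N (((y of stick_a_mid in the frame of scale between -0.15 and -0.07 m and x of stick_a_mid in the frame of scale between -0.014 and 0.014 m and z of stick_a_mid in the frame of scale above 0.075 m and contact force between stick_a and bumper above 2 N) or (y of stick_b_mid in the frame of scale between -0.15 and -0.07 m and x of stick_b_mid in the frame of scale between -0.014 and 0.014 m and z of stick_b_mid in the frame of scale above 0.075 m and contact force between stick_b and bumper above 2 N))), for 0.15 s.
2. the stick lies on the cradle let go, and the beam rests at its stop: cradle down for the full stick, up for the used-up one (((y of stick_a_mid in the frame of scale between -0.15 and -0.07 m and x of stick_a_mid in the frame of scale between -0.014 and 0.014 m and z of stick_a_mid in the frame of scale above 0.075 m and contact force between the fingers and stick_a below 0.05 N and contact force between the fingers and scale below 0.05 N and value of joint beam above 0.1 rad) or (y of stick_b_mid in the frame of scale between -0.15 and -0.07 m and x of stick_b_mid in the frame of scale between -0.014 and 0.014 m and z of stick_b_mid in the frame of scale above 0.075 m and contact force between the fingers and stick_b below 0.05 N and contact force between the fingers and scale below 0.05 N and value of joint beam below -0.1 rad))), for 0.3 s.
At the end, for the whole second after the job is handed in: The weighed stick lies flat and still, its centre within 50 mm (level) of the centre of the tray if it is full or of the tub if used up, and no more than 22 mm above the inner floor; the other stick is within 20 mm of where it was, off the sheet (((horizontal distance between stick_a_mid and tray_in below 0.05 m and z of stick_a_mid in the frame of tray_in below 0.022 m and linear speed of stick_a below 0.02 m/s and horizontal distance between stick_b_mid and sheet above 0.1 m and distance of stick_b_mid from where it was at the start of the episode below 0.02 m) or (horizontal distance between stick_b_mid and tub_in below 0.05 m and z of stick_b_mid in the frame of tub_in below 0.022 m and linear speed of stick_b below 0.02 m/s and horizontal distance between stick_a_mid and sheet above 0.1 m and distance of stick_a_mid from where it was at the start of the episode below 0.02 m))); the robot touches nothing.
It fails at once if a stick presses the bumper with more than 12 N (contact force between any of stick_a, stick_b and bumper above 12 N).
It fails at once if the scale is pressed by a stick or the gripper with more than 20 N (contact force between any of stick_a, stick_b, the arm and scale above 20 N).
It fails at once if both sticks have been moved more than 20 mm (distance of each of stick_a_mid, stick_b_mid from where it was at the start of the episode above 0.02 m).
It fails at once if the cup, the tape or the small box is moved more than 30 mm (distance of any of cup, tape, cardbox from where it was at the start of the episode above 0.03 m).
It also fails if it takes over 53 s, if anything falls off the work surface, if the arm or the gripper's body presses on something with over 40 N, if the wrist force passes 120 N, or if a joint passes its speed limit or range.

## Robot

A 7-joint arm with a two-finger parallel gripper is mounted at the origin on the work surface. World frame = base frame: x ahead of the robot, y to its left, z up, the work surface at z = 0. Lengths are in m, angles in rad, forces in N, time in s.
With the tool pointing down it reaches from about 0.425 to 0.925 m from the base axis. Payload 6.8 kg.
Tool frame: the origin (TCP) lies midway between the tips of the shut fingers; the grasp point (between the pads) lies 19 mm behind it; z points along the fingers, y is the direction in which the jaws open and shut (so a half turn about z gives the same grasp; the last joint's range is limited). The gripper opens to 85 mm and grips with 20 to 120 N. Pads are 22 mm wide; open, the fingers measure 114 mm over their backs; the gripper's body (76 mm by 85 mm) begins 54 mm behind the grasp point. The pads swing forward as they close: fully open they stand 13 mm farther back than shut.
Start: joints at [-0.108, 0.477, 0.022, 1.555, -0.011, 1.109, -0.083], TCP at [0.675, 0, 0.231] pointing down, gripper open.
Joint ranges: [-2.96, 2.96], [-0.34, 2.1], [-1.41, 1.46], [0.24, 2.44], [-1.37, 4.51], [0.17, 1.92], [-2.96, 2.96]. Speed limits (rad/s): [2.39, 2.39, 3.14, 3.14, 3.14, 3.14, 3.14].

## Interface

Orientations are given as a unit quaternion [w, x, y, z].
In Python, from station import bot gives the robot as it stands. The module is installed in compiled form; this text tells all that it offers.
- The arm moves only by the tool play_rows, never from a script. Its argument "motion" is a list of rows, each a list of 2 entries, a list of its own where there are three numbers: the shift along the tool's x, y, z as a fraction of full scale, then the turn, a rotation vector about the tool's x, y, z as a fraction of full scale. In form: [[[tx, ty, tz], [rx, ry, rz]], ...]. A call has 1 to 8 rows; each row is the pose to reach, as a shift and turn from the pose measured when the call began, along the tool's axes at that moment, turning the shorter way round; what a row does not reach only later rows make up. Full scale, the value 1, is 400 mm for a shift and 360 degrees for a turn. A row lasts 1/10 s, in which the tool goes at most 50 mm and 8.59 degrees, less where a joint would pass 70% of its speed; a pose out of reach is approached as far as the arm can. A call with a number of a shift or a turn outside -1 to 1 is refused whole. A call with a gripper value outside its range is refused whole. "fingers" is the finger opening in mm, from 0 to 85.4, set as the call begins (left out, the last holds). The fingers move at their own pace and stop on an object; "grip_force" is the grip in N (left out, the last holds). Time passes only in rows, so rows that repeat a pose let the fingers close. It gives the time, the measured TCP pose, the force and the opening at its end, in the units of the state.
- bot.get_obs(): the state, without advancing time (a new reading comes with each control period).
- bot.read_camera(name): name is "scene" or "side" or "wrist"; returns a dict with "pixels" (420x560x3 uint8, red, green, blue), "range_z" (420x560 float32, m along the optical axis (not along the pixel's ray), 0 where there is no reading), "fovy" (degrees; the focal length in pixels is half the picture's height over the tangent of half this angle, whatever the lens; pixels are square), "cx", "cy" (the principal point, pixels), "pose" (4x4, takes a point from camera to world coordinates). Camera axes: x right, y down, z forward; pixel columns grow to the right and rows downward; lengths in m; the calibration is good to about 2 mm. A picture is of the moment at which its call begins.
- bot.hand_in(): hands the job in, once; it reports no verdict.
The state is a dict: "t": time; "q": joint angles; "joint_vel": joint speeds; "joint_torque": joint torques, N m; "eef_pos": TCP position; "tool_rot": TCP orientation; "contact_force": force on the tool from outside, world axes, zero at the start; "torque": the same for the moment, N m; "gripper_width": opening from 0.0 (shut) to 1.0 (fully open).
Only numpy, scipy, OpenCV 4.12 (cv2) and the standard library are available. Lean on these libraries where they do the work, as an engineer would, in place of code of your own. Each camera call takes 0.05 s, during which the arm holds its last target.

## Working session

There is one attempt and no reset: what is moved stays moved. The work goes in short steps, Python scripts to look and compute and a tool call to move; the robot and the scene stay as the last step left them, time stands still between calls to the robot, and variables do not carry over. Pictures are saved under pics/ and viewed, and the job is handed in when it is done.

Besides the shell and the picture viewer there is one more tool, called after "Call:" as name(argument=value, ...), one argument or row to a line, values as JSON. play_rows: Moves the arm, as the interface text tells. Shift numbers are shares of 400 mm and turn numbers shares of 360 degrees, none past 1 either way. Its arguments: {"type":"object","properties":{"motion":{"type":"array"},"fingers":{"type":"number"},"grip_force":{"type":"number"}},"required":["motion"]}

```bash
mkdir -p pics
cat > h.py <<'E'
import numpy as np, cv2
from station import bot
def cam(n,save=None):
    r=bot.read_camera(n)
    if save: cv2.imwrite('pics/'+save,cv2.cvtColor(r['pixels'],cv2.COLOR_RGB2BGR))
    H,W=r['range_z'].shape
    f=H/2/np.tan(np.radians(r['fovy'])/2)
    v,u=np.mgrid[:H,:W]; z=r['range_z']
    P=np.stack([(u-r['cx'])/f*z,(v-r['cy'])/f*z,z,np.ones_like(z)],-1)@np.array(r['pose']).T
    P=P[...,:3].copy(); P[z==0]=np.nan
    return r['pixels'],P
E
python3 - <<'E'
from h import *
print({k:np.round(v,4) for k,v in bot.get_obs().items()})
for n in ['scene','side','wrist']:
    px,P=cam(n,n+'0.png'); np.savez('/tmp/%s0.npz'%n,px=px,P=P)
    print(n,np.array(bot.read_camera(n)['pose']).round(3).tolist())
E
```

```text
{'t': np.float64(0.0), 'q': array([-0.1081,  0.4778,  0.0223,  1.5565, -0.0115,  1.1093, -0.0831]), 'joint_vel': array([-0.0009, -0.0005,  0.0017,  0.0005, -0.0011,  0.002 ,  0.0006]), 'joint_torque': array([-5.00000e-04, -5.96444e+01,  1.60770e+00, -2.81195e+01,
        1.24000e-02,  9.40000e-03,  0.00000e+00]), 'eef_pos': array([ 0.6744, -0.    ,  0.2303]), 'tool_rot': array([-6.000e-04,  7.071e-01,  7.071e-01, -7.000e-04]), 'contact_force': array([-0.3446,  0.2672, -0.1538]), 'torque': array([ 0.0291,  0.0357, -0.0035]), 'gripper_width': np.float64(1.0006)}
scene [[0.62, 0.514, -0.593, 1.43], [0.785, -0.398, 0.475, -0.585], [0.008, -0.76, -0.65, 1.03], [0.0, 0.0, 0.0, 1.0]]
side [[0.937, -0.187, 0.294, 0.196], [-0.348, -0.448, 0.823, -0.982], [-0.022, -0.874, -0.485, 0.726], [0.0, 0.0, 0.0, 1.0]]
wrist [[1.0, -0.001, 0.0, 0.674], [-0.001, -0.955, -0.298, 0.077], [0.0, 0.298, -0.955, 0.372], [0.0, 0.0, 0.0, 1.0]]
```

View pics/scene0.png

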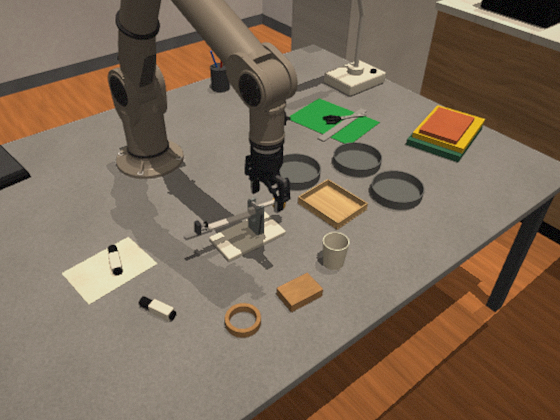

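View pics/side0.png

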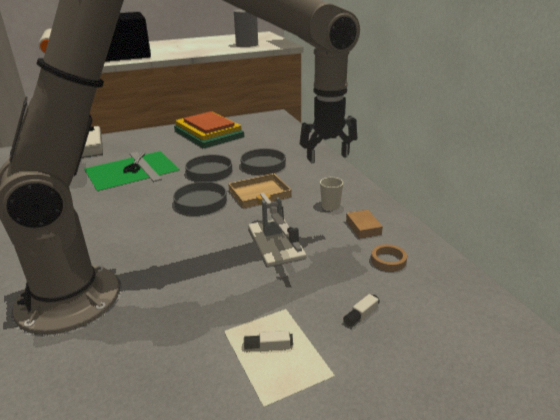

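View pics/wrist0.png

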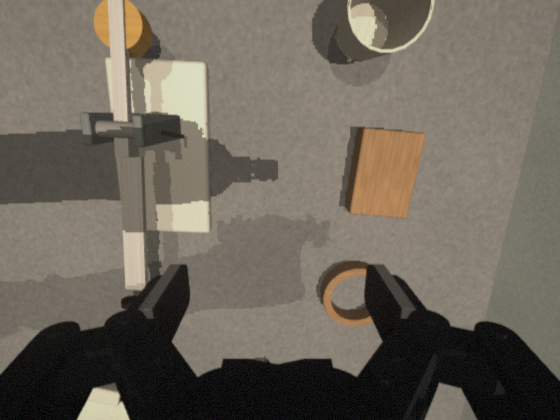

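The scene view shows the stick on the sheet at (115,260), the other stick at (157,308), the scale at about (245,230), the tray at (332,203), and three tubs at (298,170), (357,159) and (397,189). Next I'll measure them.

Run:
```python
from h import *
for n,roi in [('scene',dict(sheet=(60,235,165,300),other=(130,290,185,325))),('side',dict(sheet=(220,305,335,400),other=(335,285,390,330)))]:
    d=np.load('/tmp/%s0.npz'%n);px,P=d['px'].astype(int),d['P']
    def rep(name,pts):
        if len(pts)<5: print(n,name,len(pts));return
        c,(w,h),a=cv2.minAreaRect((pts[:,:2]*1000).astype(np.float32))
        print(n,name,len(pts),'mean',pts.mean(0).round(4),'rect',np.round(c,1),np.round((w,h),1),round(a,1),'z',np.percentile(pts[:,2],[5,50,95]).round(4))
    for k,(a,b,c,e) in roi.items():
        p=P[b:e,a:c].reshape(-1,3); col=px[b:e,a:c].reshape(-1,3)
        up=(p[:,2]>0.012)&(p[:,2]<0.05)
        top=(p[:,2]>0.024)&(p[:,2]<0.05)
        rep(k+' up',p[up]); rep(k+' top',p[top]); br=col.sum(1)
        rep(k+' topwhite',p[top&(br>300)]); rep(k+' topblack',p[up&(br<150)])
        if k=='sheet': rep('paper',p[(p[:,2]<0.008)&(br>420)])
    # tubs & tray
tubs={'scene':[(298,170),(357,159),(397,189),(332,203)],'side':[(209,167),(263,160),(200,196),(260,189)]}
for n,l in tubs.items():
    P=np.load('/tmp/%s0.npz'%n)['P']
    for u,v in l: print(n,(u,v),P[v,u].round(3), 'base dist',np.linalg.norm(P[v,u,:2]).round(3))
```

```text
scene sheet up 309 mean [ 0.4182 -0.3207  0.0262] rect [ 472.6 -321.6] [ 48.1 253.4] 87.9 z [0.0168 0.027  0.0309]
scene sheet top 243 mean [ 0.4176 -0.32    0.0279] rect [ 472.9 -322.4] [ 45.3 253.6] 88.8 z [0.0248 0.0279 0.031 ]
scene sheet topwhite 170 mean [ 0.41   -0.3222  0.0282] rect [ 486.2 -323.5] [228.   41.3] 0.2 z [0.0252 0.0282 0.0313]
scene sheet topblack 106 mean [ 0.4326 -0.318   0.0239] rect [ 466.5 -323.1] [ 41.  242.3] 86.0 z [0.0151 0.0248 0.0296]
scene paper 3033 mean [ 0.4035 -0.3433  0.0013] rect [ 395.6 -328.2] [288.6 249.2] 52.6 z [-0.0024  0.0014  0.0048]
scene other up 432 mean [ 0.6246 -0.3084  0.0251] rect [ 619.6 -308.6] [102.3  32.3] 26.2 z [0.0152 0.0264 0.031 ]
scene other top 302 mean [ 0.6247 -0.3063  0.0278] rect [ 618.8 -307.5] [100.1  30.4] 21.1 z [0.0246 0.0278 0.0316]
scene other topwhite 230 mean [ 0.6325 -0.3026  0.0281] rect [ 630.3 -303.1] [64.5 30.4] 21.1 z [0.0248 0.0281 0.0317]
scene other topblack 127 mean [ 0.608  -0.3157  0.0228] rect [ 620.4 -309.2] [99.8 25.7] 22.0 z [0.0142 0.0231 0.03  ]
side sheet up 634 mean [ 0.3971 -0.3222  0.
[... 713 characters left out ...]
 [95.7 28. ] 24.3 z [0.0242 0.0254 0.0273]
side other topwhite 197 mean [ 0.6303 -0.3024  0.0256] rect [ 632.4 -301.2] [64.1 28. ] 24.3 z [0.0242 0.0255 0.0274]
side other topblack 142 mean [ 0.5861 -0.3247  0.0203] rect [ 588.6 -323.6] [34.8 22.8] 13.5 z [0.0133 0.0213 0.0253]
scene (298, 170) [0.374 0.37  0.003] base dist 0.526
scene (357, 159) [0.453 0.579 0.004] base dist 0.735
scene (397, 189) [0.657 0.557 0.006] base dist 0.862
scene (332, 203) [0.578 0.338 0.005] base dist 0.67
side (209, 167) [ 0.477  0.602 -0.001] base dist 0.768
side (263, 160) [0.683 0.578 0.002] base dist 0.895
side (200, 196) [0.398 0.384 0.001] base dist 0.553
side (260, 189) [0.598 0.354 0.001] base dist 0.695
```

Run:
```python
import cv2
a=cv2.imread('pics/scene0.png');b=cv2.imread('pics/side0.png');w=cv2.imread('pics/wrist0.png')
cv2.imwrite('pics/c1.png',cv2.resize(a[190:270,180:310],None,fx=6,fy=6,interpolation=2))
cv2.imwrite('pics/c2.png',cv2.resize(b[185:275,235:320],None,fx=6,fy=6,interpolation=2))
cv2.imwrite('pics/c3.png',cv2.resize(b[300:405,210:340],None,fx=5,fy=5,interpolation=2))
```

```text
(no output)
```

View pics/c1.png

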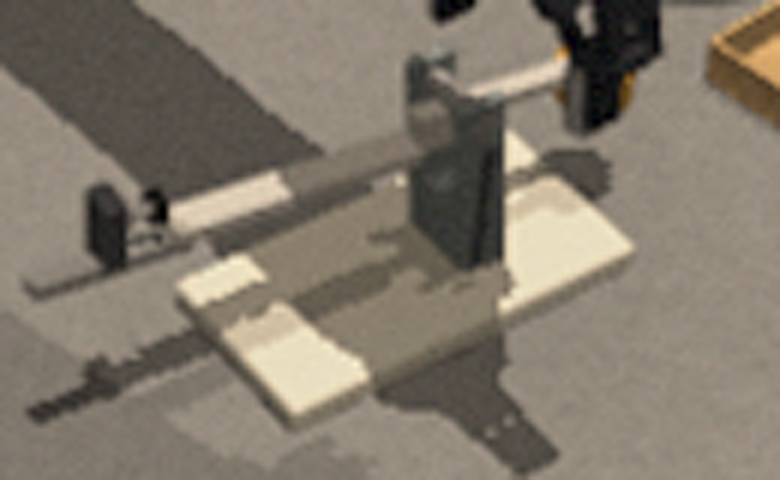

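View pics/c2.png

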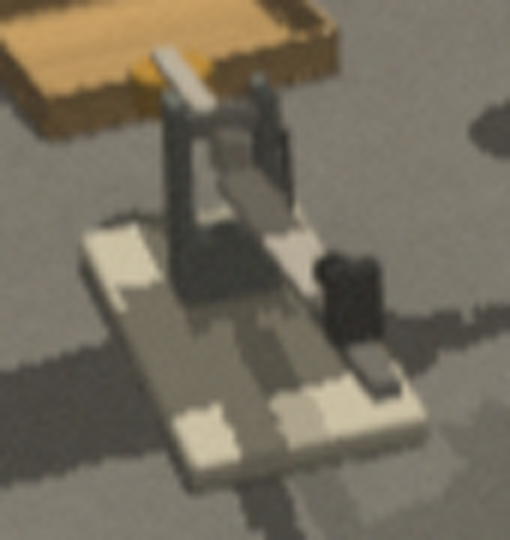

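View pics/c3.png

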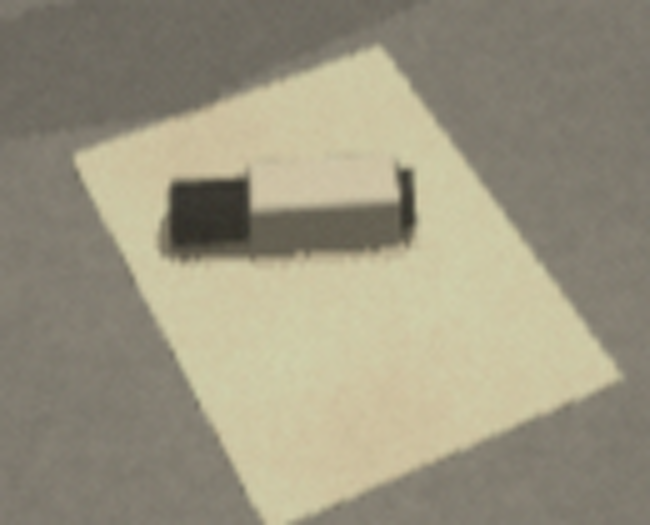

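The side crop shows the stick on the sheet with its cap at about (252,340) and its foot at about (291,340). The scale crops show the stop post on the -y side. Candidates for the stick to weigh are scene (115,260), which is on the sheet, and (157,308), which is off it; I'm taking (115,260). The nearest tub is scene (298,170). Now I'll fit the scale, tray and tub.

Run:
```python
from h import *
D={n:np.load('/tmp/%s0.npz'%n) for n in ['scene','side','wrist']}
def rect(p): 
    c,s,a=cv2.minAreaRect((p[:,:2]*1000).astype(np.float32)); return np.round(c,1),np.round(s,1),round(a,1)
def filt(p,r=0.004,k=6):
    from scipy.spatial import cKDTree
    t=cKDTree(p); d,_=t.query(p,k=k); return p[d[:,-1]<r]
for n,d in D.items():
    P=d['P'].reshape(-1,3);c=d['px'].reshape(-1,3).astype(int)
    roi=(P[:,0]>.42)&(P[:,0]<.66)&(P[:,1]>-.2)&(P[:,1]<.3)
    for nm,m in [('plate',(P[:,2]>.012)&(P[:,2]<.020)),('beam',(P[:,2]>.075)&(P[:,2]<.112)),('high',(P[:,2]>.112)&(P[:,2]<.125))]:
        p=P[roi&m]
        if len(p)<20: print(n,nm,len(p)); continue
        p=filt(p,0.008); print(n,nm,len(p),rect(p),p.min(0).round(3),p.max(0).round(3)) if len(p)>10 else 0
# height map image wrist
for n in ['wrist']:
    P=D[n]['P']; z=np.nan_to_num(P[...,2])
    cv2.imwrite('pics/wz.png',cv2.applyColorMap((np.clip(z/0.15,0,1)*255).astype(np.uint8),cv2.COLORMAP_JET))
# tubs/tray
from scipy.optimize import least_squares
for n in ['scene','side']:
    P=D[n]['P'].reshape(-1,3);c=D[n]['px'].reshape(-1,3).astype(int)
    for c0 in [(.385,.377)]:
        m=(np.hypot(P[:,0]-c0[0],P[:,1]-c0[1])<.11)&(P[:,2]>.029)&(P[:,2]<.040)
        p=P[m]; r=least_squares(lambda q:np.hypot(p[:,0]-q[0],p[:,1]-q[1])-q[2],[*c0,.08],loss='soft_l1',f_scale=.003).x
        print(n,'tub',len(p),r.round(4))
    m=(np.abs(P[:,0]-.585)<.14)&(np.abs(P[:,1]-.345)<.12)&(P[:,2]>.022)&(P[:,2]<.033)&(c[:,0]-c[:,2]>25)
    p=filt(P[m]); print(n,'tray',len(p),rect(p))
```

```text
scene plate 1425 (array([515.8, 111.7]), array([356.6, 210.3]), 78.9) [ 0.442 -0.07   0.012] [0.652 0.299 0.02 ]
scene beam 626 (array([534.5,  -4.2]), array([316.7,  55.2]), 80.9) [ 0.516 -0.164  0.076] [0.572 0.152 0.112]
scene high 109 (array([538.7, -28.9]), array([204. ,  52.8]), 89.1) [ 0.514 -0.131  0.112] [0.567 0.073 0.125]
side plate 910 (array([530.3, 103.8]), array([340.9, 229.2]), 87.3) [ 0.423 -0.068  0.012] [0.653 0.279 0.02 ]
side beam 546 (array([5.412e+02, 1.000e-01]), array([ 50.3, 327.8]), 1.9) [ 0.514 -0.164  0.075] [0.565 0.164 0.112]
side high 86 (array([543.2, -28.4]), array([ 49.7, 203.2]), 1.6) [ 0.516 -0.13   0.112] [0.565 0.073 0.125]
wrist plate 10754 (array([538. ,  36.5]), array([198.6, 109.7]), 87.5) [ 0.481 -0.065  0.012] [0.596 0.137 0.02 ]
wrist beam 8753 (array([544.7,  33.7]), array([267.9,  50.8]), 88.9) [ 0.52  -0.1    0.075] [0.571 0.168 0.112]
wrist high 845 (array([537.2,  -8.4]), array([175.3,  50.4]), 88.4) [ 0.514 -0.096  0.112] [0.565 0.08  0.125]
scene tub 145 [0.3908 0.3416 0.0819]
scene tray 0 (array([0., 0.]), array([0., 0.]), 0.0)
side tub 116 [0.391  0.3434 0.0821]
side tray 0 (array([0., 0.]), array([0., 0.]), 0.0)
```

View pics/wz.png

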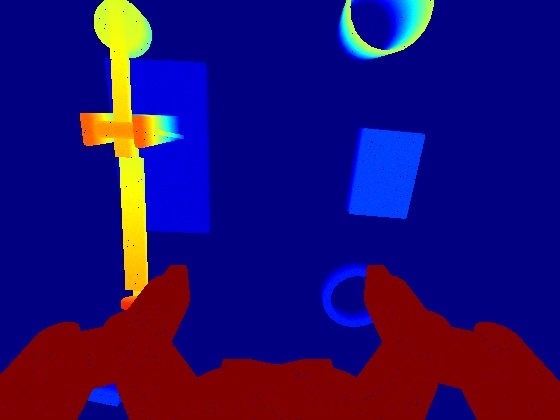

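Run:
```python
from h import *
D={n:np.load('/tmp/%s0.npz'%n) for n in ['scene','side','wrist']}
def rect(p): 
    c,s,a=cv2.minAreaRect((p[:,:2]*1000).astype(np.float32)); return np.round(c,1),np.round(s,1),round(a,1)
for n,d in D.items():
    P=d['P'].reshape(-1,3);c=d['px'].reshape(-1,3).astype(int)
    roi=(P[:,0]>.49)&(P[:,0]<.60)&(P[:,1]>-.2)&(P[:,1]<.3)
    p=P[roi&(P[:,2]>.113)&(P[:,2]<.124)&(P[:,1]>0.02)&(P[:,1]<0.1)]; print(n,'cheeks',len(p),rect(p))
    p=P[roi&(P[:,2]>.085)&(P[:,2]<.115)&(P[:,1]>-0.09)&(P[:,1]<0.03)]
    m=[]
    for y in np.arange(-.09,.03,.01):
        q=p[(p[:,1]>=y)&(p[:,1]<y+.01)]
        if len(q)>3: m.append((y+.005,(q[:,0].min()+q[:,0].max())/2,np.ptp(q[:,0]),np.median(q[:,2])))
    print(n,'deck');print(np.round(m,4).tolist())
    p=P[roi&(P[:,2]>.07)&(P[:,2]<.14)&(P[:,1]<-0.085)]
    p=p[np.argsort(p[:,1])]
    for y in np.arange(-.18,-.085,.008):
        q=p[(p[:,1]>=y)&(p[:,1]<y+.008)]
        if len(q): print('  y',round(y,3),len(q),'x',q[:,0].min().round(3),q[:,0].max().round(3),'z',q[:,2].min().round(3),q[:,2].max().round(3))
# tray
for n in ['scene','side']:
    P=D[n]['P'];c=D[n]['px'].astype(int)
    u0,v0,u1,v1={'scene':(290,175,372,230),'side':(222,170,298,212)}[n]
    p=P[v0:v1,u0:u1].reshape(-1,3);col=c[v0:v1,u0:u1].reshape(-1,3)
    m=(col[:,0]-col[:,2]>30); 
    q=p[m&(p[:,2]>.022)&(p[:,2]<.034)];print(n,'tray rim',m.sum(),len(q),rect(q) if len(q)>5 else '', 'all',rect(p[m&(p[:,2]>-.01)&(p[:,2]<.05)]))
```

```text
scene cheeks 64 (array([540.1,  60. ]), array([26.1, 52.8]), 88.7)
scene deck
[[-0.085, 0.5322, 0.022, 0.1075], [-0.075, 0.5319, 0.0211, 0.1049], [-0.065, 0.5349, 0.0213, 0.1052], [-0.055, 0.535, 0.0209, 0.1038], [-0.045, 0.5343, 0.0196, 0.1023], [-0.035, 0.5355, 0.0203, 0.1014], [-0.025, 0.5351, 0.0254, 0.0994], [-0.015, 0.5359, 0.0193, 0.0973], [-0.005, 0.5373, 0.0245, 0.0969], [0.005, 0.537, 0.0217, 0.0955], [0.015, 0.5377, 0.022, 0.0948], [0.025, 0.5371, 0.0211, 0.094]]
  y -0.164 18 x 0.522 0.537 z 0.102 0.111
  y -0.156 18 x 0.523 0.537 z 0.099 0.112
  y -0.148 13 x 0.521 0.538 z 0.098 0.11
  y -0.14 16 x 0.52 0.539 z 0.1 0.11
  y -0.132 58 x 0.522 0.544 z 0.1 0.139
  y -0.124 34 x 0.519 0.544 z 0.094 0.14
  y -0.116 15 x 0.527 0.538 z 0.094 0.127
  y -0.108 25 x 0.527 0.54 z 0.095 0.134
  y -0.1 35 x 0.523 0.543 z 0.096 0.134
  y -0.092 13 x 0.526 0.542 z 0.093 0.11
side cheeks 33 (array([540.6,  61.6]), array([49.7, 26.2]), 1.6)
side deck
[[-0.085, 0.5259, 0.0069, 0.1028], [-0.075, 0.5275, 0.0078, 0.1024], [-0.065, 0.5297, 0.0113, 0.1019], [-0.055, 0.5341, 0.0179, 0.101], [-0
[... 843 characters left out ...]
27, 0.0207, 0.1039], [-0.065, 0.5328, 0.0215, 0.1028], [-0.055, 0.5338, 0.0206, 0.1016], [-0.045, 0.5339, 0.021, 0.1003], [-0.035, 0.5345, 0.0209, 0.0991], [-0.025, 0.5351, 0.0211, 0.0979], [-0.015, 0.5356, 0.021, 0.0967], [-0.005, 0.5357, 0.0208, 0.0954], [0.005, 0.5363, 0.0207, 0.0944], [0.015, 0.5365, 0.0217, 0.0931], [0.025, 0.5377, 0.0209, 0.0919]]
  y -0.1 123 x 0.524 0.535 z 0.098 0.128
  y -0.092 130 x 0.521 0.542 z 0.1 0.127
scene tray rim 2055 342 (array([586.3, 328.3]), array([173.8, 148.4]), 4.5) all (array([570.7, 344.3]), array([203.3, 183.6]), 4.3)
side tray rim 1415 157 (array([587.4, 328.4]), array([171.7, 147. ]), 4.0) all (array([598.5, 363. ]), array([199.4, 214.8]), 4.1)
```

Estimates (m): stick (0.397,-0.318), axis 163.6° towards the cap. Scale pivot (0.540,0.063), yaw about -2.7°. Set-down spot (0.5355,-0.025), bumper face near y = -0.095. Tray (0.587,0.328), tub (0.391,0.342). The sizes match those given. I'll hover over the stick first.

Call:
play_rows(
  motion=[
    [[-0.1, -0.09, 0], [0, 0, -0.0238]],
    [[-0.2, -0.18, 0], [0, 0, -0.0476]],
    [[-0.3, -0.27, 0.03], [0, 0, -0.0714]],
    [[-0.4, -0.35, 0.07], [0, 0, -0.095]],
    [[-0.5, -0.44, 0.1], [0, 0, -0.119]],
    [[-0.6, -0.52, 0.15], [0, 0, -0.143]],
    [[-0.7, -0.61, 0.2], [0, 0, -0.167]],
    [[-0.795, -0.693, 0.2], [0, 0, -0.19]],
  ],
  fingers=60,
  grip_force=40,
)

```text
t: 1.1
eef_pos: [0.4221, -0.2887, 0.156]
tool_rot: [-0.001, 0.195, 0.981, 0.0]
contact_force: [0.6, -0.9, 0.6]
gripper_width: 0.703
```

```bash
cat >> h.py <<'E'
from scipy.spatial.transform import Rotation as Ro
def pose():
    o=bot.get_obs(); q=np.array(o['tool_rot']); R=Ro.from_quat(q[[1,2,3,0]]); return o,np.array(o['eef_pos']),R
def plan(target,jaw_deg):
    """target TCP world, tool y heading deg (tool down) -> fractions"""
    o,p,R=pose(); s=R.as_matrix().T@(np.array(target)-p)/0.4
    a=np.radians(jaw_deg); y=np.array([np.cos(a),np.sin(a),0]); z=np.array([0,0,-1.]); x=np.cross(y,z)
    T=Ro.from_matrix(np.stack([x,y,z],1)); r=(R.inv()*T).as_rotvec()/(2*np.pi)
    print('t',round(float(o['t']),2),'pos',p.round(4),'shift',s.round(4),'turn',r.round(4),'mm',(s*400).round(1),'deg',(r*360).round(1),'F',np.round(o['contact_force'],2),'w',round(float(o['gripper_width'])*85.4,1))
E
python3 - <<'E'
from h import *
px,P=cam('wrist','w1.png'); np.savez('/tmp/w1.npz',px=px,P=P)
plan([.397,-.318,.10],73.6)
p=P.reshape(-1,3); m=(p[:,2]>.012)&(p[:,2]<.04)&(np.hypot(p[:,0]-.397,p[:,1]+.318)<.08)
c=cv2.minAreaRect((p[m][:,:2]*1000).astype(np.float32)); print(c, m.sum(),np.percentile(p[m][:,2],[5,50,95]))
E
```

```text
t 1.15 pos [ 0.4151 -0.2958  0.1552] shift [ 0.0201 -0.0678  0.1383] turn [-0.0007 -0.001  -0.0165] mm [  8.  -27.1  55.3] deg [-0.2 -0.3 -5.9] F [-5.58 -4.56 -1.59] w 60.0
((395.8990478515625, -315.6028137207031), (28.19235610961914, 99.86300659179688), 73.50361633300781) 3097 [0.01807847 0.02556803 0.02726817]
```

View pics/w1.png

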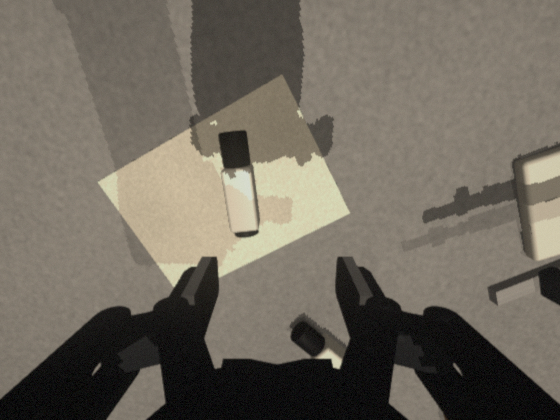

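The wrist view shows the stick at (240,185) with its cap up at (235,150). The fit (0.396,-0.316), 73.5°, 28 x 100 mm agrees with the side camera. Settling before the descent.

Call:
play_rows(
  motion=[
    [[0.02, -0.066, 0.1], [0, 0, -0.0165]],
    [[0.02, -0.066, 0.2], [0, 0, -0.0165]],
    [[0.02, -0.066, 0.2], [0, 0, -0.0165]],
  ],
)

```text
t: 1.45
eef_pos: [0.3927, -0.3162, 0.071]
tool_rot: [-0.008, 0.144, 0.989, 0.0]
contact_force: [-0.3, 0.5, -0.3]
gripper_width: 0.701
```

Run:
```python
from h import *
px,P=cam('wrist','w2.png')
p=P.reshape(-1,3); m=(p[:,2]>.012)&(p[:,2]<.04)&(np.hypot(p[:,0]-.397,p[:,1]+.318)<.065)
print(cv2.minAreaRect((p[m][:,:2]*1000).astype(np.float32)), m.sum())
plan([.3965,-.317,.002],73.5)
```

```text
((396.2473449707031, -315.8036804199219), (27.99863052368164, 101.25056457519531), 73.5509033203125) 5454
t 1.5 pos [ 0.3953 -0.3163  0.0737] shift [-0.0055 -0.0005  0.1792] turn [-0.0003 -0.0019 -0.    ] mm [-2.2 -0.2 71.7] deg [-0.1 -0.7 -0. ] F [0.72 0.15 0.32] w 60.4
```

View pics/w2.png

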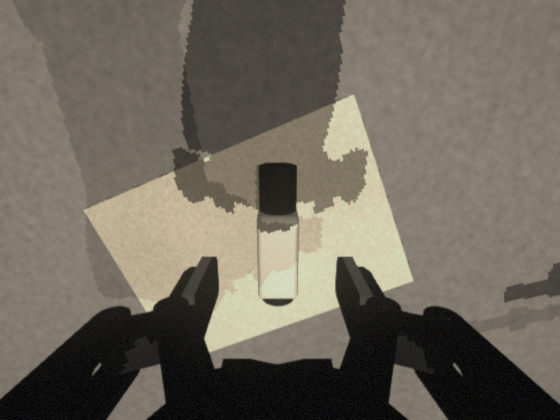

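The stick sits centred between the fingers at (278,235), with its axis along the image column. Descending and gripping.

Call:
play_rows(
  motion=[
    [[-0.003, 0, 0.06], [0, 0, 0]],
    [[-0.003, 0, 0.12], [0, -0.001, 0]],
    [[-0.003, 0, 0.16], [0, -0.001, 0]],
    [[-0.003, 0, 0.178], [0, -0.001, 0]],
    [[-0.003, 0, 0.178], [0, -0.001, 0]],
    [[-0.003, 0, 0.178], [0, -0.001, 0]],
  ],
)

```text
t: 2.1
eef_pos: [0.3971, -0.3168, 0.004]
tool_rot: [-0.002, 0.143, 0.99, -0.001]
contact_force: [-0.6, 0.5, 0.8]
gripper_width: 0.702
```

Call:
play_rows(
  motion=[
    [[0, 0, 0], [0, 0, 0]],
    [[0, 0, 0], [0, 0, 0]],
    [[0, 0, 0], [0, 0, 0]],
    [[0, 0, 0], [0, 0, 0]],
    [[0, 0, 0], [0, 0, 0]],
    [[0, 0, 0], [0, 0, 0]],
  ],
  fingers=15,
  grip_force=40,
)

```text
t: 2.7
eef_pos: [0.3979, -0.3172, 0.0051]
tool_rot: [-0.001, 0.143, 0.99, -0.001]
contact_force: [-0.8, 1.3, 7.9]
gripper_width: 0.32
```

Run:
```python
from h import *
cam('wrist','w3.png'); plan([.3965,-.317,.002],73.5)
plan([.5355,-.023,.15],-2.7)
```

```text
t 2.75 pos [ 0.398  -0.3172  0.0051] shift [ 0.0036 -0.0005  0.0077] turn [-0.0005 -0.0002  0.0001] mm [ 1.4 -0.2  3.1] deg [-0.2 -0.1  0. ] F [-0.34  1.17  7.65] w 27.0
t 2.75 pos [ 0.398  -0.3172  0.0051] shift [-0.1206  0.8018 -0.3648] turn [-5.000e-04  1.000e-04  2.117e-01] mm [ -48.2  320.7 -145.9] deg [-0.2  0.  76.2] F [-0.34  1.17  7.65] w 27.0
```

View pics/w3.png

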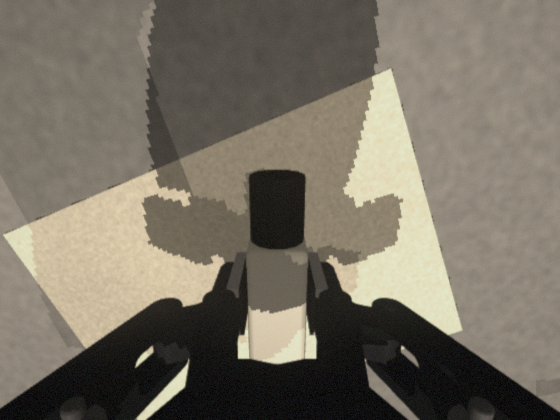

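Gripped at 27 mm. I'll lift it and carry it over the scale.

Call:
play_rows(
  motion=[
    [[0, 0, -0.08], [0, 0, 0]],
    [[0, 0.05, -0.2], [0, 0, 0.02]],
    [[-0.02, 0.15, -0.3], [0, 0, 0.043]],
    [[-0.04, 0.27, -0.4], [0, 0, 0.066]],
    [[-0.06, 0.39, -0.45], [0, 0, 0.089]],
    [[-0.08, 0.51, -0.45], [0, 0, 0.112]],
    [[-0.1, 0.63, -0.45], [0, 0, 0.135]],
    [[-0.11, 0.74, -0.42], [0, 0, 0.158]],
  ],
)

```text
t: 3.55
eef_pos: [0.5142, -0.0724, 0.1782]
tool_rot: [0.001, 0.586, 0.811, -0.001]
contact_force: [0.2, -0.3, 0.0]
gripper_width: 0.322
```

Run:
```python
from h import *
plan([.5355,-.026,.135],-2.7)
```

```text
t 3.55 pos [ 0.5142 -0.0724  0.1782] shift [0.0936 0.0869 0.1079] turn [0.0002 0.0005 0.0583] mm [37.5 34.8 43.1] deg [ 0.1  0.2 21. ] F [ 0.2  -0.3   0.01] w 27.5
```

Call:
play_rows(
  motion=[
    [[0.04, 0.04, 0], [0, 0, 0.023]],
    [[0.08, 0.08, 0.02], [0, 0, 0.046]],
    [[0.0936, 0.087, 0.05], [0, 0, 0.0583]],
    [[0.0936, 0.087, 0.05], [0, 0, 0.0583]],
    [[0.0936, 0.087, 0.05], [0, 0, 0.0583]],
  ],
)

```text
t: 4.05
eef_pos: [0.5351, -0.0264, 0.1583]
tool_rot: [0.001, 0.723, 0.691, -0.001]
contact_force: [-0.3, -0.5, 0.5]
gripper_width: 0.317
```

Run:
```python
from h import *
px,P=cam('wrist','w4.png'); np.savez('/tmp/w4.npz',px=px,P=P);s,Q=cam('side','s4.png');np.savez('/tmp/s4.npz',px=s,P=Q)
cam('scene','c4.png')
cv2.imwrite('pics/s4c.png',cv2.resize(cv2.cvtColor(s[130:290,220:330],cv2.COLOR_RGB2BGR),None,fx=3.7,fy=3.7))
plan([.5355,-.026,.135],-2.7)
P=P.reshape(-1,3);p=P[(P[:,1]<0.03)&(abs(P[:,0]-.535)<.04)&(P[:,2]>.15)&(P[:,2]<.20)];print(len(p))
P=Q.reshape(-1,3);p=P[(P[:,1]<0.03)&(P[:,1]>-.15)&(abs(P[:,0]-.535)<.03)&(P[:,2]>.145)&(P[:,2]<.195)];print(len(p),p.min(0),p.max(0))
```

```text
t 4.2 pos [ 0.5356 -0.027   0.1588] shift [ 0.0028 -0.0006  0.0596] turn [ 0.0004  0.0004 -0.    ] mm [ 1.1 -0.2 23.8] deg [ 0.2  0.2 -0. ] F [ 0.16 -0.23 -0.19] w 27.3
13865
422 [ 0.50846868 -0.07732477  0.1529371 ] [0.5641447  0.0213268  0.19470187]
```

View pics/w4.png

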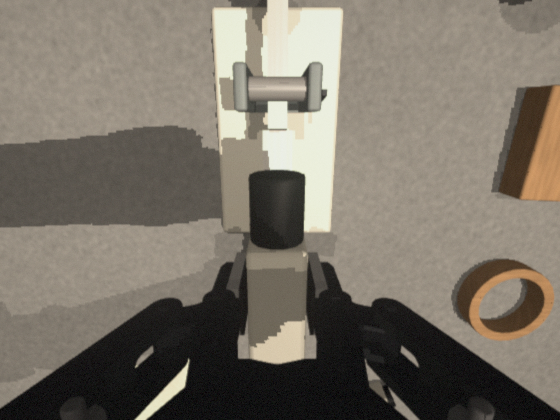

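View pics/s4c.png

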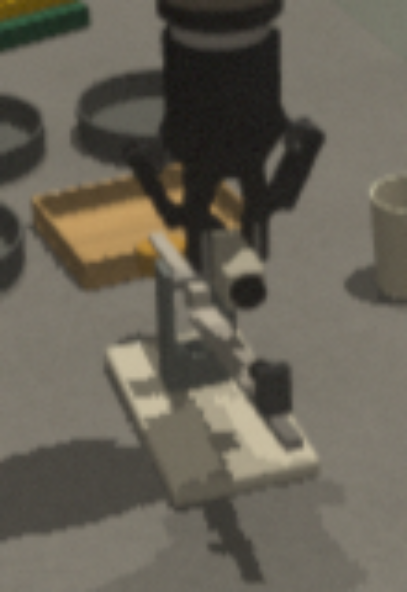

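The wrist view shows the stick lined up with the deck (275,150), with the cheeks at (278,85). Checking the cheeks and deck once more.

Run:
```python
from h import *
P=np.load('/tmp/w4.npz')['P'].reshape(-1,3)
def rect(p): 
    c,s,a=cv2.minAreaRect((p[:,:2]*1000).astype(np.float32)); return np.round(c,1),np.round(s,1),round(a,1)
p=P[(P[:,2]>.114)&(P[:,2]<.124)&(P[:,1]>.035)&(P[:,1]<.1)&(abs(P[:,0]-.54)<.05)];print(rect(p))
p=P[(P[:,2]>.012)&(P[:,2]<.02)&(P[:,1]>-.1)&(P[:,1]<.2)&(abs(P[:,0]-.54)<.08)];print(rect(p))
for y in [.012,.018,.024,.03,.036]:
    q=P[(P[:,2]>.08)&(P[:,2]<.112)&(abs(P[:,1]-y)<.003)&(abs(P[:,0]-.54)<.02)]
    if len(q):print(y,(q[:,0].min()+q[:,0].max())/2,np.ptp(q[:,0]),np.median(q[:,2]))
```

```text
(array([538.9,  66.2]), array([25.8, 50.2]), 87.1)
(array([537.7,  36.3]), array([197.6, 109.2]), 87.4)
0.012 0.5444849686753055 0.0034003775336105546 0.09287455445836085
0.018 0.5367296991753956 0.019376988069611634 0.09294893095524033
0.024 0.5370048342041515 0.019307172080757384 0.092378572863998
0.03 0.5373010967367283 0.019176071510106585 0.09155415438957859
0.036 0.5373107169766477 0.019545129158274 0.09078897344521047
```

Call:
play_rows(
  motion=[
    [[0.003, -0.001, 0.04], [0, 0, 0]],
    [[0.003, -0.001, 0.08], [0, 0, 0]],
    [[0.003, -0.001, 0.11], [0, 0, 0]],
    [[0.003, -0.001, 0.13], [0, 0, 0]],
    [[0.003, -0.001, 0.145], [0, 0, 0]],
    [[0.003, -0.001, 0.158], [0, 0, 0]],
    [[0.003, -0.001, 0.158], [0, 0, 0]],
    [[0.003, -0.001, 0.158], [0, 0, 0]],
  ],
)

```text
t: 5.0
eef_pos: [0.5356, -0.0261, 0.0958]
tool_rot: [0.002, 0.724, 0.69, 0.0]
contact_force: [0.3, 0.5, 0.8]
gripper_width: 0.32
```

Run:
```python
from h import *
for i in range(3): plan([.5345,-.041,.095],-2.8); s,Q=cam('side','s5_%d.png'%i)
cv2.imwrite('pics/s5c.png',cv2.resize(cv2.cvtColor(s[170:270,240:320],cv2.COLOR_RGB2BGR),None,fx=6,fy=6,interpolation=2))
```

```text
t 5.0 pos [ 0.5356 -0.0261  0.0958] shift [-0.0374 -0.001   0.0022] turn [0.0005 0.0004 0.0002] mm [-15.   -0.4   0.9] deg [0.2 0.2 0.1] F [0.27 0.53 0.83] w 27.4
t 5.05 pos [ 0.5357 -0.026   0.096 ] shift [-0.0375 -0.0013  0.0025] turn [0.0005 0.0004 0.0002] mm [-15.   -0.5   1. ] deg [0.2 0.2 0.1] F [-0.84 -1.03 -0.09] w 27.1
t 5.1 pos [ 0.5358 -0.026   0.096 ] shift [-0.0376 -0.0014  0.0027] turn [0.0006 0.0004 0.0002] mm [-15.   -0.6   1.1] deg [0.2 0.2 0.1] F [ 0.2  -0.19  0.06] w 26.9
```

View pics/s5c.png

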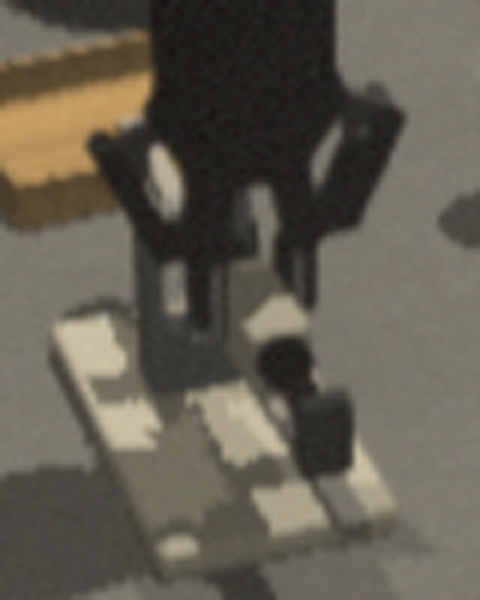

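The stick lies on the deck with its foot facing the bumper disc and a gap between them. I'll slide it 14 mm slowly, then feel for contact.

Call:
play_rows(
  motion=[
    [[-0.008, 0, 0], [0, 0, 0]],
    [[-0.016, 0, 0], [0, 0, 0]],
    [[-0.024, 0, 0], [0, 0, 0]],
    [[-0.03, 0, 0], [0, 0, 0]],
    [[-0.035, 0, 0], [0, 0, 0]],
    [[-0.035, 0, 0], [0, 0, 0]],
    [[-0.035, 0, 0], [0, 0, 0]],
  ],
)

```text
t: 5.85
eef_pos: [0.5351, -0.0401, 0.096]
tool_rot: [0.002, 0.724, 0.69, 0.0]
contact_force: [0.5, 0.4, 0.0]
gripper_width: 0.321
```

Call:
play_rows(
  motion=[
    [[-0.0025, 0, 0], [0, 0, 0]],
    [[-0.0025, 0, 0], [0, 0, 0]],
    [[-0.005, 0, 0], [0, 0, 0]],
    [[-0.005, 0, 0], [0, 0, 0]],
    [[-0.005, 0, 0], [0, 0, 0]],
  ],
)

```text
t: 6.35
eef_pos: [0.535, -0.0421, 0.096]
tool_rot: [0.002, 0.724, 0.69, 0.0]
contact_force: [-0.7, -0.4, 0.1]
gripper_width: 0.318
```

Run:
```python
from h import *
for i in range(3): plan([.5345,-.045,.095],-2.8); s,Q=cam('side','s6_%d.png'%i)
cv2.imwrite('pics/s6c.png',cv2.resize(cv2.cvtColor(s[170:270,240:320],cv2.COLOR_RGB2BGR),None,fx=6,fy=6,interpolation=2))
```

```text
t 6.35 pos [ 0.535  -0.0421  0.096 ] shift [-0.0072 -0.0008  0.0026] turn [0.0006 0.0004 0.0002] mm [-2.9 -0.3  1. ] deg [0.2 0.2 0.1] F [-0.7  -0.41  0.06] w 27.2
t 6.4 pos [ 0.5349 -0.0421  0.096 ] shift [-0.0073 -0.0008  0.0026] turn [0.0006 0.0004 0.0002] mm [-2.9 -0.3  1. ] deg [0.2 0.2 0.1] F [ 1.5  -1.51  0.07] w 27.6
t 6.45 pos [ 0.5349 -0.0421  0.096 ] shift [-0.0073 -0.0007  0.0025] turn [0.0005 0.0004 0.0002] mm [-2.9 -0.3  1. ] deg [0.2 0.2 0.1] F [-0.07 -0.67 -0.75] w 27.5
```

View pics/s6c.png

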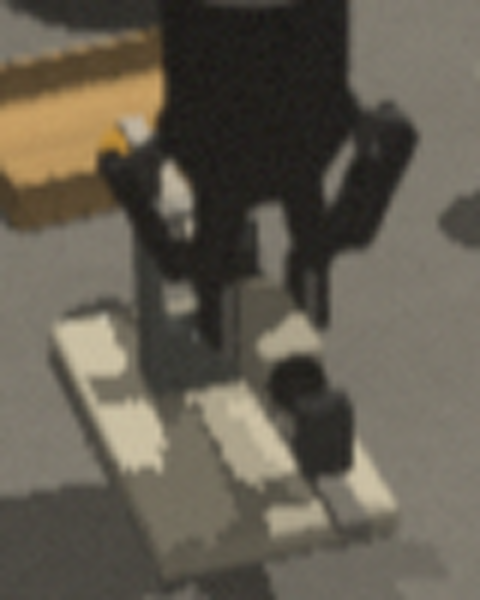

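```bash
cat > f.py <<'E'
from h import *
F=[]
for i in range(5):
    o,p,R=pose(); F.append(R.as_matrix().T@np.array(o['contact_force'])); bot.read_camera('side')
print(round(float(o['t']),2),p.round(4),'Ftool',np.mean(F,0).round(2),'x:',np.round([f[0] for f in F],1))
E
python3 f.py
```

```text
6.7 [ 0.535  -0.0421  0.096 ] Ftool [-0.49 -0.03 -0.01] x: [-1.2  0.4 -0.1 -0.9 -0.7]
```

Call:
play_rows(
  motion=[
    [[-0.0025, 0, 0], [0, 0, 0]],
    [[-0.005, 0, 0], [0, 0, 0]],
    [[-0.005, 0, 0], [0, 0, 0]],
  ],
)

```text
t: 7.05
eef_pos: [0.5348, -0.0443, 0.096]
tool_rot: [0.002, 0.724, 0.69, 0.0]
contact_force: [0.6, 0.1, 0.5]
gripper_width: 0.319
```

```bash
python3 f.py
```

```text
7.25 [ 0.5348 -0.0441  0.096 ] Ftool [-0.15  0.15 -0.23] x: [ 0.1 -0.2 -0.8  0.1  0.1]
```

Call:
play_rows(
  motion=[
    [[-0.0025, 0, 0], [0, 0, 0]],
    [[-0.005, 0, 0], [0, 0, 0]],
    [[-0.005, 0, 0], [0, 0, 0]],
  ],
)

```text
t: 7.6
eef_pos: [0.5347, -0.046, 0.096]
tool_rot: [0.002, 0.724, 0.69, 0.0]
contact_force: [-0.5, 0.5, 0.6]
gripper_width: 0.322
```

```bash
python3 f.py
```

```text
7.8 [ 0.5347 -0.046   0.096 ] Ftool [ 0.17 -0.41  0.03] x: [ 0.5  0.1 -0.2  0.6 -0.1]
```

Call:
play_rows(
  motion=[
    [[-0.0025, 0, 0], [0, 0, 0]],
    [[-0.005, 0, 0], [0, 0, 0]],
    [[-0.005, 0, 0], [0, 0, 0]],
  ],
)

```text
t: 8.15
eef_pos: [0.5347, -0.0476, 0.096]
tool_rot: [0.002, 0.724, 0.69, 0.0]
contact_force: [0.3, 3.2, 0.1]
gripper_width: 0.315
```

```bash
python3 f.py
```

```text
8.35 [ 0.5347 -0.0476  0.096 ] Ftool [ 3.04 -0.28  0.07] x: [3.2 2.9 3.1 3.4 2.7]
```

Contact: 3.0 N. A touch more for margin.

Call:
play_rows(
  motion=[
    [[-0.002, 0, 0], [0, 0, 0]],
    [[-0.002, 0, 0], [0, 0, 0]],
    [[-0.002, 0, 0], [0, 0, 0]],
  ],
)

```text
t: 8.7
eef_pos: [0.5347, -0.0483, 0.096]
tool_rot: [0.002, 0.723, 0.69, 0.0]
contact_force: [0.4, 3.4, 0.2]
gripper_width: 0.316
```

```bash
python3 f.py
```

```text
8.9 [ 0.5346 -0.0483  0.096 ] Ftool [3.87 0.03 0.02] x: [3.4 4.1 4.3 3.4 4.2]
```

Pressed at 3.9 N for over 0.5 s. I'll back off about 5 mm so the bumper is free, then open.

Call:
play_rows(
  motion=[
    [[0.004, 0, 0], [0, 0, 0]],
    [[0.008, 0, 0], [0, 0, 0]],
    [[0.013, 0, 0], [0, 0, 0]],
    [[0.013, 0, 0.001], [0, 0, 0]],
    [[0.013, 0, 0.001], [0, 0, 0]],
  ],
)

```text
t: 9.45
eef_pos: [0.5349, -0.0436, 0.0956]
tool_rot: [0.002, 0.724, 0.69, 0.0]
contact_force: [0.7, -0.6, -0.1]
gripper_width: 0.317
```

Call:
play_rows(
  motion=[
    [[0, 0, 0], [0, 0, 0]],
    [[0, 0, 0], [0, 0, 0]],
    [[0, 0, 0], [0, 0, 0]],
    [[0, 0, 0], [0, 0, 0]],
    [[0, 0, 0], [0, 0, 0]],
    [[0, 0, 0], [0, 0, 0]],
    [[0, 0, 0], [0, 0, 0]],
    [[0, 0, 0], [0, 0, 0]],
  ],
  fingers=62,
)

```text
t: 10.25
eef_pos: [0.5349, -0.0436, 0.0956]
tool_rot: [0.002, 0.724, 0.69, 0.0]
contact_force: [0.1, -0.4, 0.1]
gripper_width: 0.727
```

Run:
```python
from h import *
plan([.5345,-.043,.095],-2.8)
s,Q=cam('side','s7.png');np.savez('/tmp/s7.npz',px=s,P=Q)
cv2.imwrite('pics/s7c.png',cv2.resize(cv2.cvtColor(s[170:270,240:320],cv2.COLOR_RGB2BGR),None,fx=6,fy=6,interpolation=2))
s,Q=cam('scene','c7.png');np.savez('/tmp/c7.npz',px=s,P=Q)
cv2.imwrite('pics/c7c.png',cv2.resize(cv2.cvtColor(s[170:270,180:310],cv2.COLOR_RGB2BGR),None,fx=6,fy=6,interpolation=2))
s,Q=cam('wrist','w7.png');np.savez('/tmp/w7.npz',px=s,P=Q)
```

```text
t 10.25 pos [ 0.5349 -0.0436  0.0956] shift [ 0.0015 -0.001   0.0015] turn [0.0005 0.0004 0.0003] mm [ 0.6 -0.4  0.6] deg [0.2 0.2 0.1] F [ 0.08 -0.38  0.1 ] w 62.1
```

View pics/s7c.png

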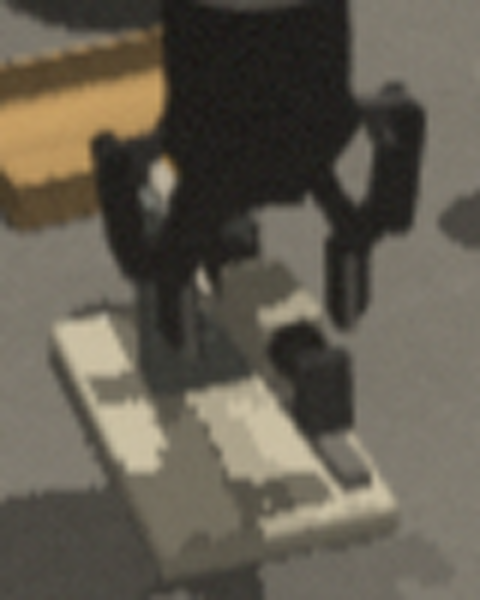

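View pics/c7c.png

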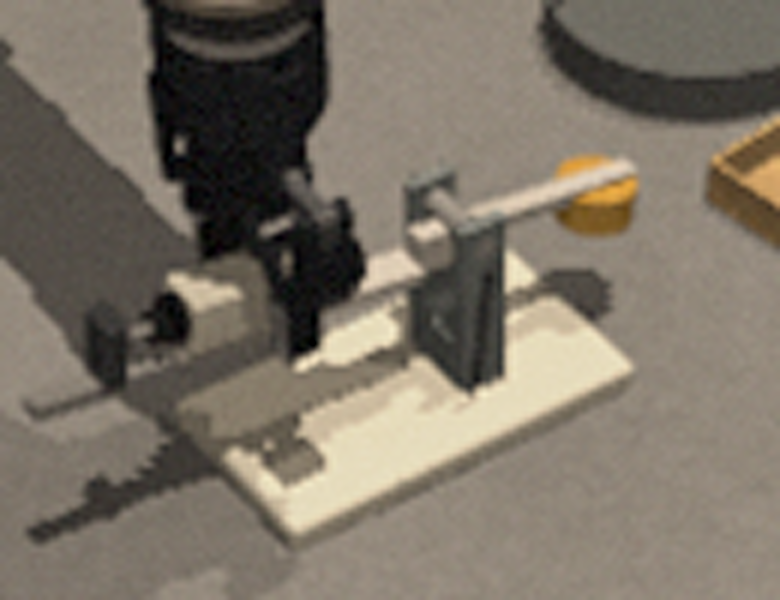

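View pics/w7.png

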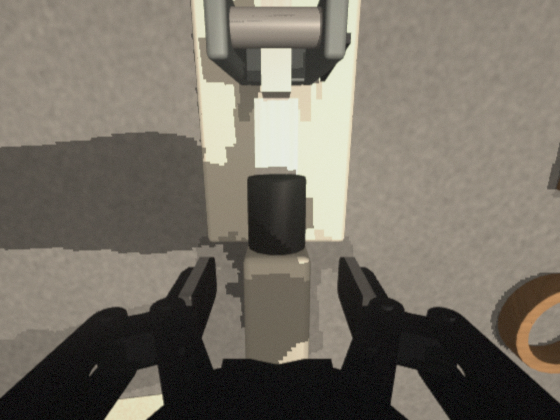

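Run:
```python
from h import *
for n in ['w7','w4','wrist0']:
    P=np.load('/tmp/%s.npz'%n)['P'].reshape(-1,3)
    p=P[(P[:,2]>.07)&(P[:,2]<.15)&(P[:,1]<.035)&(P[:,1]>-.09)&(abs(P[:,0]-.536)<.008)]
    out=[(round(y,3),np.median(p[abs(p[:,1]-y)<.004][:,2]).round(4)) for y in np.arange(-.08,.04,.01) if (abs(p[:,1]-y)<.004).sum()>5]
    print(n,out)
for n in ['scene0','c7','side0','s7']:
    P=np.load('/tmp/%s.npz'%n)['P'].reshape(-1,3)
    p=P[(P[:,2]>.05)&(P[:,2]<.16)&(P[:,1]<.19)&(P[:,1]>.08)&(abs(P[:,0]-.542)<.02)]
    print(n,'beam +y side',[(round(y,3),np.percentile(p[abs(p[:,1]-y)<.005][:,2],90).round(4)) for y in np.arange(.09,.18,.01) if (abs(p[:,1]-y)<.005).sum()>3])
```

```text
w7 [(np.float64(-0.07), np.float64(0.1313)), (np.float64(-0.06), np.float64(0.1305)), (np.float64(-0.05), np.float64(0.1293)), (np.float64(-0.04), np.float64(0.1281)), (np.float64(-0.03), np.float64(0.1269)), (np.float64(-0.02), np.float64(0.124)), (np.float64(-0.01), np.float64(0.1224)), (np.float64(-0.0), np.float64(0.1213)), (np.float64(0.01), np.float64(0.1099)), (np.float64(0.02), np.float64(0.0928)), (np.float64(0.03), np.float64(0.0916))]
w4 [(np.float64(0.02), np.float64(0.0928)), (np.float64(0.03), np.float64(0.0916))]
wrist0 [(np.float64(-0.08), np.float64(0.1042)), (np.float64(-0.07), np.float64(0.1033)), (np.float64(-0.06), np.float64(0.1021)), (np.float64(-0.05), np.float64(0.1008)), (np.float64(-0.04), np.float64(0.0998)), (np.float64(-0.03), np.float64(0.0986)), (np.float64(-0.02), np.float64(0.0974)), (np.float64(-0.01), np.float64(0.0961)), (np.float64(-0.0), np.float64(0.095)), (np.float64(0.01), np.float64(0.0938)), (np.float64(0.02), np.float64(0.0925)), (np.float64(0.03), np.float64(0.0914))]
scene0 beam +y side [(np.float64(0.09), np.float64(0.1008)), (np.float6
[... 296 characters left out ...]
0.11), np.float64(0.099)), (np.float64(0.12), np.float64(0.0978)), (np.float64(0.13), np.float64(0.0965)), (np.float64(0.14), np.float64(0.0952)), (np.float64(0.15), np.float64(0.0935)), (np.float64(0.16), np.float64(0.0918))]
side0 beam +y side [(np.float64(0.1), np.float64(0.096)), (np.float64(0.11), np.float64(0.0952)), (np.float64(0.12), np.float64(0.0947)), (np.float64(0.13), np.float64(0.0922)), (np.float64(0.14), np.float64(0.0897)), (np.float64(0.15), np.float64(0.0899)), (np.float64(0.16), np.float64(0.0898))]
s7 beam +y side [(np.float64(0.1), np.float64(0.0971)), (np.float64(0.11), np.float64(0.0948)), (np.float64(0.12), np.float64(0.0944)), (np.float64(0.13), np.float64(0.0927))]
```

With the stick let go, the deck slope stays at -0.12 (stick top rising outward, 0.121 to 0.131), so the cradle is up. I'll lift clear to confirm it's free and settled.

Call:
play_rows(
  motion=[
    [[0, 0, -0.05], [0, 0, 0]],
    [[0, 0, -0.12], [0, 0, 0]],
    [[0, 0, -0.18], [0, 0, 0]],
    [[0, 0, -0.2], [0, 0, 0]],
    [[0, 0, -0.2], [0, 0, 0]],
    [[0, 0, -0.2], [0, 0, 0]],
  ],
)

```text
t: 11.0
eef_pos: [0.534, -0.0433, 0.1747]
tool_rot: [0.002, 0.724, 0.69, -0.0]
contact_force: [-0.1, 0.1, -0.4]
gripper_width: 0.728
```

Run:
```python
from h import *
w,P=cam('wrist','w8.png'); s,_=cam('side','s8.png'); Q=P.reshape(-1,3)
p=Q[(Q[:,2]>.07)&(Q[:,2]<.15)&(Q[:,1]<.035)&(Q[:,1]>-.1)&(abs(Q[:,0]-.536)<.008)]
print([(round(float(y),3),float(np.median(p[abs(p[:,1]-y)<.003][:,2]).round(4))) for y in np.arange(-.1,.04,.01) if (abs(p[:,1]-y)<.003).sum()>5])
p=Q[(Q[:,2]>.112)&(Q[:,2]<.14)&(Q[:,1]<.025)&(Q[:,1]>-.092)&(abs(Q[:,0]-.536)<.03)]
print(cv2.minAreaRect((p[:,:2]*1000).astype(np.float32)))
plan([.5345,-.043,.10],-2.8)
cv2.imwrite('pics/s8c.png',cv2.resize(cv2.cvtColor(s[170:270,240:320],cv2.COLOR_RGB2BGR),None,fx=6,fy=6,interpolation=2))
```

```text
[(-0.1, 0.1248), (-0.09, 0.1299), (-0.08, 0.1325), (-0.07, 0.1318), (-0.06, 0.1306), (-0.05, 0.1294), (-0.04, 0.1281), (-0.03, 0.127), (-0.02, 0.1238), (-0.01, 0.1226), (-0.0, 0.1212), (0.01, 0.095), (0.02, 0.0928), (0.03, 0.0917)]
((533.9806518554688, -40.66364288330078), (102.33289337158203, 28.01258659362793), 87.86207580566406)
t 11.1 pos [ 0.5337 -0.0434  0.1742] shift [0.0016 0.0017 0.1856] turn [0.0002 0.0005 0.0003] mm [ 0.6  0.7 74.2] deg [0.1 0.2 0.1] F [-0.13 -0.77 -0.  ] w 62.1
```

View pics/w8.png

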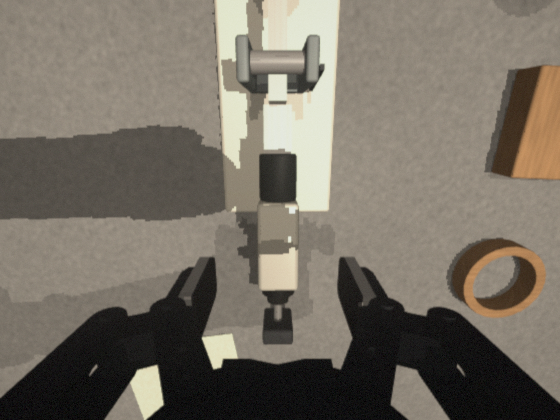

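View pics/s8c.png

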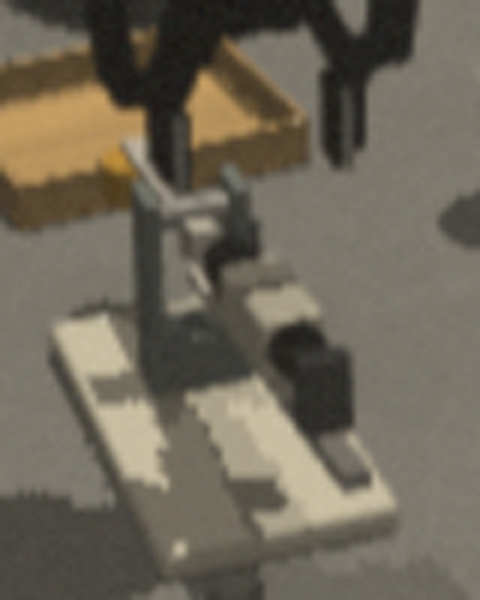

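The stick is centred at (0.534,-0.0415) and free, and the wrist view shows a gap at the foot near (278,293). Cradle up means it's used up, so it goes in the nearest tub. I'll regrasp with the tool tilted 6.9° to match.

Call:
play_rows(
  motion=[
    [[0.002, 0.001, 0.03], [0, -0.01, 0]],
    [[0.002, 0.001, 0.08], [0, -0.019, 0]],
    [[0.002, 0.001, 0.12], [0, -0.019, 0]],
    [[0.002, 0.001, 0.15], [0, -0.019, 0]],
    [[0.002, 0.001, 0.173], [0, -0.019, 0]],
    [[0.002, 0.001, 0.173], [0, -0.019, 0]],
    [[0.002, 0.001, 0.173], [0, -0.019, 0]],
  ],
)

```text
t: 11.8
eef_pos: [0.5343, -0.0433, 0.1051]
tool_rot: [0.043, 0.723, 0.689, -0.044]
contact_force: [0.2, -1.0, 0.5]
gripper_width: 0.726
```

Call:
play_rows(
  motion=[
    [[0, 0, 0], [0, 0, 0]],
    [[0, 0, 0], [0, 0, 0]],
    [[0, 0, 0], [0, 0, 0]],
    [[0, 0, 0], [0, 0, 0]],
    [[0, 0, 0], [0, 0, 0]],
    [[0, 0, 0], [0, 0, 0]],
  ],
  fingers=15,
)

```text
t: 12.4
eef_pos: [0.5344, -0.0432, 0.1052]
tool_rot: [0.043, 0.723, 0.689, -0.044]
contact_force: [0.2, -0.4, -0.4]
gripper_width: 0.319
```

Call:
play_rows(
  motion=[
    [[0, 0, -0.04], [0, 0, 0]],
    [[0, 0, -0.1], [0, 0.005, 0]],
    [[0, 0, -0.2], [0, 0.012, 0]],
    [[0, 0, -0.25], [0, 0.019, 0]],
    [[0, 0, -0.25], [0, 0.019, 0]],
  ],
)

```text
t: 12.9
eef_pos: [0.5368, -0.0322, 0.2077]
tool_rot: [0.003, 0.725, 0.689, 0.002]
contact_force: [0.8, -0.1, -0.6]
gripper_width: 0.315
```

Run:
```python
from h import *
cam('wrist','w9.png'); s,_=cam('side','s9.png')
plan([.391,.342,.19],-2.8)
plan([.391,.342,.19],41-0)
```

```text
t 13.0 pos [ 0.5347 -0.0314  0.2044] shift [ 0.9149 -0.4042  0.0322] turn [0.0002 0.0006 0.    ] mm [ 366.  -161.7   12.9] deg [0.1 0.2 0. ] F [-0.08  0.02 -0.18] w 27.0
t 13.0 pos [ 0.5347 -0.0314  0.2044] shift [ 0.9149 -0.4042  0.0322] turn [ 0.      0.0006 -0.1216] mm [ 366.  -161.7   12.9] deg [  0.    0.2 -43.8] F [-0.08  0.02 -0.18] w 27.0
```

View pics/s9.png

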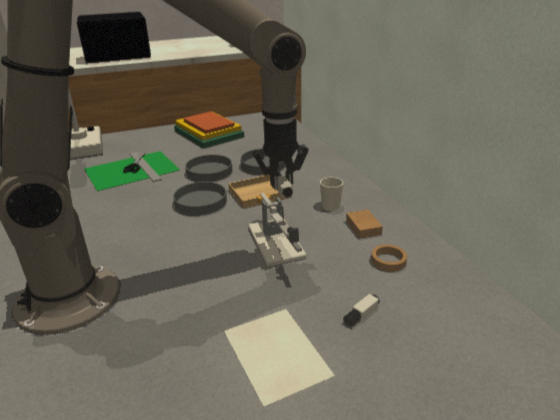

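View pics/w9.png

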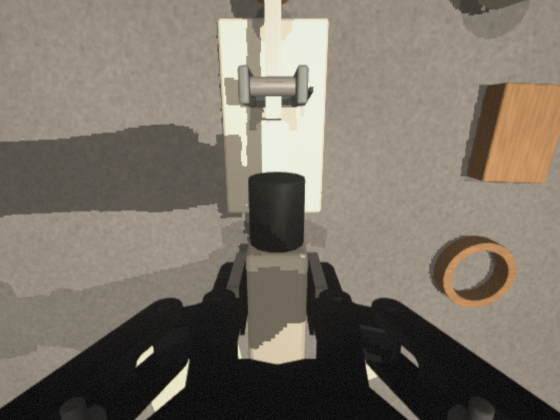

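The stick is held and level, the other stick is untouched at (361,309), and the target is the tub at (200,196) in the side view. Moving there.

Call:
play_rows(
  motion=[
    [[0.1, -0.045, 0], [0, 0, 0]],
    [[0.21, -0.09, 0], [0, 0, 0]],
    [[0.32, -0.14, 0], [0, 0, 0]],
    [[0.43, -0.19, 0], [0, 0, 0]],
    [[0.54, -0.24, 0], [0, 0, 0]],
    [[0.65, -0.29, 0], [0, 0, 0]],
    [[0.76, -0.34, 0.03], [0, 0, 0]],
    [[0.85, -0.375, 0.08], [0, 0, 0]],
  ],
)

```text
t: 13.8
eef_pos: [0.3994, 0.3185, 0.1703]
tool_rot: [0.002, 0.723, 0.691, -0.0]
contact_force: [1.0, -0.3, 0.6]
gripper_width: 0.319
```

Run:
```python
from h import *
plan([.391,.341,.10],-2.8)
```

```text
t 13.8 pos [0.3994 0.3185 0.1703] shift [ 0.0557 -0.0237  0.1754] turn [0.0003 0.0005 0.0005] mm [22.3 -9.5 70.2] deg [0.1 0.2 0.2] F [ 1.01 -0.34  0.6 ] w 27.2
```

Call:
play_rows(
  motion=[
    [[0.0557, -0.0237, 0.04], [0, 0, 0]],
    [[0.0557, -0.0237, 0.12], [0, 0, 0]],
    [[0.0557, -0.0237, 0.17], [0, 0, 0]],
    [[0.0557, -0.0237, 0.175], [0, 0, 0]],
    [[0.0557, -0.0237, 0.175], [0, 0, 0]],
  ],
)

```text
t: 14.3
eef_pos: [0.3901, 0.3404, 0.0991]
tool_rot: [0.002, 0.723, 0.691, -0.002]
contact_force: [1.0, 0.4, 0.2]
gripper_width: 0.319
```

Run:
```python
from h import *
w,P=cam('wrist','w10.png'); 
plan([.391,.341,.011],-2.8)
from scipy.optimize import least_squares
P=P.reshape(-1,3);p=P[(P[:,2]>.029)&(P[:,2]<.04)&(np.hypot(P[:,0]-.391,P[:,1]-.342)<.11)]
print(len(p),least_squares(lambda q:np.hypot(p[:,0]-q[0],p[:,1]-q[1])-q[2],[.391,.342,.08],loss='soft_l1',f_scale=.003).x)
p=P[(P[:,2]<.02)&(np.hypot(P[:,0]-.391,P[:,1]-.342)<.06)];print('floor',np.median(p[:,2]))
```

```text
t 14.35 pos [0.3908 0.341  0.1001] shift [0.0008 0.0003 0.2229] turn [0.0002 0.0005 0.0006] mm [ 0.3  0.1 89.1] deg [0.1 0.2 0.2] F [ 0.44  0.96 -0.  ] w 26.9
3939 [0.38962776 0.34615335 0.08183293]
floor 0.0023339631344656553
```

View pics/w10.png

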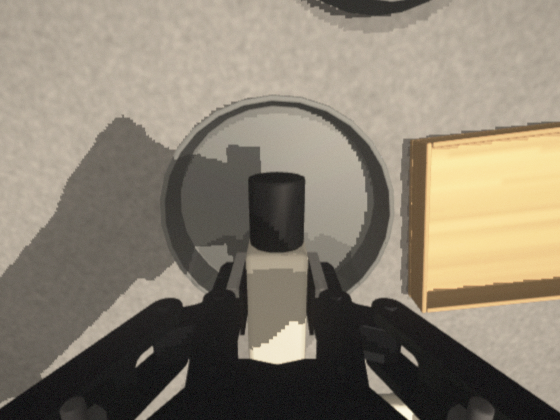

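The tub is centred at (277,200) under the stick, with the fit at (0.390,0.345). Lowering and releasing with a partial opening.

Call:
play_rows(
  motion=[
    [[0.007, 0, 0.08], [0, 0, 0]],
    [[0.007, 0, 0.15], [0, 0, 0]],
    [[0.007, 0, 0.19], [0, 0, 0]],
    [[0.007, 0, 0.21], [0, 0, 0]],
    [[0.007, 0, 0.221], [0, 0, 0]],
    [[0.007, 0, 0.221], [0, 0, 0]],
    [[0.007, 0, 0.221], [0, 0, 0]],
  ],
)

```text
t: 15.05
eef_pos: [0.3917, 0.3441, 0.0127]
tool_rot: [0.002, 0.723, 0.691, 0.0]
contact_force: [-0.3, -0.7, 0.6]
gripper_width: 0.321
```

Call:
play_rows(
  motion=[
    [[0, 0, 0], [0, 0, 0]],
    [[0, 0, 0], [0, 0, 0]],
    [[0, 0, 0], [0, 0, 0]],
    [[0, 0, 0], [0, 0, 0]],
    [[0, 0, 0], [0, 0, 0]],
  ],
  fingers=52,
)

```text
t: 15.55
eef_pos: [0.3916, 0.344, 0.0127]
tool_rot: [0.002, 0.723, 0.691, 0.0]
contact_force: [0.6, -0.3, -0.0]
gripper_width: 0.612
```

Call:
play_rows(
  motion=[
    [[0, 0, -0.05], [0, 0, 0]],
    [[0, 0, -0.14], [0, 0, 0]],
    [[0, 0, -0.25], [0, 0, 0]],
    [[0, 0, -0.35], [0, 0, 0]],
    [[0, 0, -0.4], [0, 0, 0]],
    [[0, 0, -0.4], [0, 0, 0]],
    [[0, 0, -0.4], [0, 0, 0]],
  ],
)

```text
t: 16.25
eef_pos: [0.3913, 0.3442, 0.1727]
tool_rot: [0.002, 0.723, 0.691, 0.0]
contact_force: [-0.1, -0.4, -0.8]
gripper_width: 0.612
```

Run:
```python
from h import *
w,P=cam('wrist','w11.png'); cam('scene','c11.png'); plan([.391,.342,.15],-2.8)
P=P.reshape(-1,3);p=P[(P[:,2]>.022)&(P[:,2]<.045)&(np.hypot(P[:,0]-.39,P[:,1]-.344)<.068)]
print(cv2.minAreaRect((p[:,:2]*1000).astype(np.float32)),np.percentile(p[:,2],[5,50,95]))
```

```text
t 16.35 pos [0.3906 0.3436 0.1714] shift [-0.0038  0.001   0.0536] turn [0.0001 0.0006 0.0005] mm [-1.5  0.4 21.4] deg [0.  0.2 0.2] F [ 0.36 -1.12 -0.26] w 51.9
((391.08428955078125, 345.7421569824219), (100.40644836425781, 28.068687438964844), 88.28303527832031) [0.02431458 0.02967648 0.03114994]
```

View pics/w11.png

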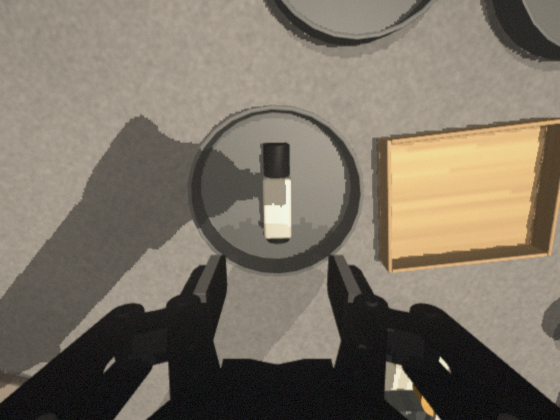

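View pics/c11.png

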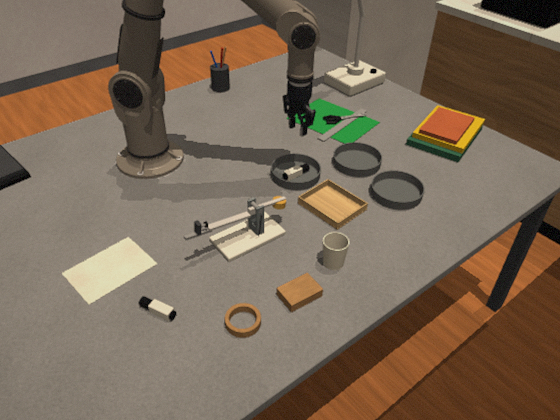

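The stick lies flat in the nearest tub, at (277,190) in the wrist view and (295,171) in the scene view. Its centre is within 2 mm of the tub's centre. The other stick at (157,308), the cup, the tape and the box are where they were. Handing in.

```bash
python3 -c "
from station import bot
print(bot.hand_in())"
```

```text
the job is handed in; nothing more can be done
None
```

I weighed the stick from the sheet: the cradle stayed up, so it is used up, and it now lies flat in the round tub nearest the base. The job is handed in; no verdict was reported.

- **Bumper press:** I slid the stick outward along the cradle and felt the bumper at 3.0 N. I pressed to 3.9 N (average of five readings) and held it for about 0.5 s. I then backed off about 5 mm before letting go.
- **Weighing:** With the fingers lifted clear, the measured slope of the stick was about -0.12 rad. That is the cradle-up stop.
- **Final checks:** The stick's centre measured (0.391, 0.346) m, within 2 mm of the fitted tub centre. Its top was about 30 mm above the desk, so it is lying flat. The gripper was clear of everything at about 0.17 m. In the last scene picture the other stick, cup, tape and box were in the same places as at the start.
- **Disagreements:** The cameras put the tub centre up to 5 mm apart and the scale pivot up to 6 mm apart along y. Neither mattered for the result. No check failed.

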